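# Sort full polish tins from used-up ones by weight

### The job

The four metal polish tins standing on the round cork mat look alike, but some are still full and the others are used up: tell them apart by how heavy they feel when lifted. Stand each full tin upright in an empty compartment of the divided wooden crate, and stand each used-up tin upright on the floor of the black plastic tray, setting each one down rather than dropping it and never tipping one over. Leave the jar of brushes, the bowl, and the bottle and pot in the crate where they stand.

Things in the scene. Friction and masses are not known exactly. Their poses are not given: they have to be found in the camera images.
- tin_1: one of four identical plain metal round tins with lids, 61 mm across, 100 mm tall, standing on the mat. Hidden inside is set-solid polish: a full tin weighs about 275 g in all (250 to 300), a used-up one about 82 g; which are full changes every time and cannot be seen. The cake may shift 1 mm. Grip across the top 40 mm. Origin: centre of the underside, z up through the lid.
- tin_2: one of four identical plain metal round tins with lids, 61 mm across, 100 mm tall, standing on the mat. Hidden inside is set-solid polish: a full tin weighs about 275 g in all (250 to 300), a used-up one about 82 g; which are full changes every time and cannot be seen. The cake may shift 1 mm. Grip across the top 40 mm. Origin: centre of the underside, z up through the lid.
- tin_3: one of four identical plain metal round tins with lids, 61 mm across, 100 mm tall, standing on the mat. Hidden inside is set-solid polish: a full tin weighs about 275 g in all (250 to 300), a used-up one about 82 g; which are full changes every time and cannot be seen. The cake may shift 1 mm. Grip across the top 40 mm. Origin: centre of the underside, z up through the lid.
- tin_4: one of four identical plain metal round tins with lids, 61 mm across, 100 mm tall, standing on the mat. Hidden inside is set-solid polish: a full tin weighs about 275 g in all (250 to 300), a used-up one about 82 g; which are full changes every time and cannot be seen. The cake may shift 1 mm. Grip across the top 40 mm. Origin: centre of the underside, z up through the lid.
- crate: fixed wooden crate, 244 (x) by 165 (y) mm, 60 mm tall, walls 6 mm; origin: centre of underside; inner floor 6 mm above it. Dividers 5 mm thick, reaching 50 mm up, make six 74 mm square compartments centred at x = -79, 0, +79 and y = -39.5, +39.5 mm. Two, (-79, -39.5) and (+79, +39.5), hold the bottle and the pot. It stands left or right of the mat, turned up to 17 degrees; the tray on the other side.
- tray: fixed black plastic stacking tray with slotted sides, open and empty, 300 (x) by 200 (y) mm, 70 mm tall; walls 5 mm thick, rim bulging 2 mm; origin: centre of underside; inner floor 4 mm above it. It stands left or right of the mat, turned up to 17 degrees. Used-up tins go here.
- mat: fixed round cork mat, 290 mm across, 3 mm thick; origin: centre of its underside. The four tins, the brushes and the bowl share six spots on it: the centre and five evenly round a circle of 100 mm radius, each up to 5 mm off; who stands where and how the ring is turned change every time.
- brushes: bystander, loose: round glass jar 62 mm across and 88 mm tall with three paint brushes standing in it, bristles up, to 185 mm above its underside and within 28 mm of its axis above the glass; 380 g. Origin: centre of the underside.
- bowl: bystander, loose: white ceramic bowl, 84 mm across the rim, 45 mm tall; 160 g. Origin: centre of the underside.
- bottle: bystander, loose, standing in a compartment of the crate: brown glass bottle with black cap and paper label, 54 mm across, 150 mm tall (neck 22 mm, from about 117 mm up); 280 g. Origin: centre of the underside.
- pot: bystander, loose, standing in a compartment of the crate: white pot with a steel screw lid, 64 mm across, 80 mm tall; 260 g. Origin: centre of the underside.
Things that resemble listed ones, but are neither listed nor needed, are in the scene too. Leave any red look-alike of the tin_1 alone. Leave any green look-alike of the tin_3 alone.

How it is judged:
At the end, for the whole second after the job is handed in: Each full tin stands in the crate (pressing on it with over 1.6 N), each used-up tin in the tray (0.4 to 1.6 N): underside within 6 mm of the inner floor, within 6 degrees of upright, released and still. Bystanders stand upright (11 degrees), within 30 mm of where they began (((x of tin_1 in the frame of crate between -0.11 and 0.11 m and y of tin_1 in the frame of crate between -0.07 and 0.07 m and z of tin_1 in the frame of crate between 0.002 and 0.012 m and contact force between tin_1 and crate above 1.6 N) or (x of tin_1 in the frame of tray between -0.125 and 0.125 m and y of tin_1 in the frame of tray between -0.075 and 0.075 m and z of tin_1 in the frame of tray between 0 and 0.01 m and contact force between tin_1 and tray between 0.4 and 1.6 N)) and ((x of tin_2 in the frame of crate between -0.11 and 0.11 m and y of tin_2 in the frame of crate between -0.07 and 0.07 m and z of tin_2 in the frame of crate between 0.002 and 0.012 m and contact force between tin_2 and crate above 1.6 N) or (x of tin_2 in the frame of tray between -0.125 and 0.125 m and y of tin_2 in the frame of tray between -0.075 and 0.075 m and z of tin_2 in the frame of tray between 0 and 0.01 m and contact force between tin_2 and tray between 0.4 and 1.6 N)) and ((x of tin_3 in the frame of crate between -0.11 and 0.11 m and y of tin_3 in the frame of crate between -0.07 and 0.07 m and z of tin_3 in the frame of crate between 0.002 and 0.012 m and contact force between tin_3 and crate above 1.6 N) or (x of tin_3 in the frame of tray between -0.125 and 0.125 m and y of tin_3 in the frame of tray between -0.075 and 0.075 m and z of tin_3 in the frame of tray between 0 and 0.01 m and contact force between tin_3 and tray between 0.4 and 1.6 N)) and ((x of tin_4 in the frame of crate between -0.11 and 0.11 m and y of tin_4 in the frame of crate between -0.07 and 0.07 m and z of tin_4 in the frame of crate between 0.002 and 0.012 m and contact force between tin_4 and crate above 1.6 N) or (x of tin_4 in the frame of tray between -0.125 and 0.125 m and y of tin_4 in the frame of tray between -0.075 and 0.075 m and z of tin_4 in the frame of tray between 0 and 0.01 m and contact force between tin_4 and tray between 0.4 and 1.6 N)) and angle between each of tin_1, tin_2, tin_3, tin_4's own z axis and vertical below 0.1 rad and linear speed of each of tin_1, tin_2, tin_3, tin_4 below 0.03 m/s and distance of each of brushes, bowl, bottle, pot from where it was at the start of the episode below 0.03 m and angle between each of brushes, bowl, bottle, pot's own z axis and vertical below 0.2 rad); the robot touches nothing.
It fails at once if a tin is tipped over (leans more than 46 degrees) (angle between any of tin_1, tin_2, tin_3, tin_4's own z axis and vertical above 0.8 rad).
It fails at once if a tin is dropped (falls out of the fingers at more than 0.5 m/s, as from over 13 mm) ((contact force between the fingers and tin_1 below 0.2 N and linear speed of tin_1 above 0.5 m/s) or (contact force between the fingers and tin_2 below 0.2 N and linear speed of tin_2 above 0.5 m/s) or (contact force between the fingers and tin_3 below 0.2 N and linear speed of tin_3 above 0.5 m/s) or (contact force between the fingers and tin_4 below 0.2 N and linear speed of tin_4 above 0.5 m/s)).
It fails at once if a bystander is pushed more than 30 mm or tipped over (distance of any of brushes, bowl, bottle, pot from where it was at the start of the episode above 0.03 m or angle between any of brushes, bowl, bottle, pot's own z axis and vertical above 0.5 rad).
It also fails if it takes over 72 s, if anything falls off the work surface, if the arm or the gripper's body presses on something with over 40 N, if the wrist force passes 120 N, or if a joint passes its speed limit or range.

### The arm

A 7-joint arm with a two-finger parallel gripper is mounted at the origin on the work surface. World frame = base frame: x ahead of the robot, y to its left, z up, the work surface at z = 0. Lengths are in m, angles in rad, forces in N, time in s.
With the tool pointing down it reaches from about 0.4 to 0.85 m from the base axis. Payload 10.4 kg.
Tool frame: the origin (TCP) lies between the finger pads; the fingertips stand manip.finger_overhang ahead of it and the grasp point (between the pads) lies 11 mm behind it (manip.finger_overhang is the distance from the TCP to the fingertips, in m); x points along the fingers, z is the direction in which the jaws open and shut, and the axes are right-handed (so a half turn about x gives the same grasp; the last joint's range is limited). The gripper opens to 85 mm and grips with 20 to 120 N. Pads are 22 mm wide; open, the fingers measure 114 mm over their backs; the gripper's body (76 mm by 85 mm) begins 54 mm behind the grasp point. The pads swing forward as they close: fully open they stand 13 mm farther back than shut.
Start: joints at [1.102, 0.332, -0.065, 1.46, 0.022, 1.35, -0.088], TCP at [0.27, -0.564, 0.239] pointing down, gripper open.
Joint ranges: [-2.6, 2.6], [-0.5, 2.12], [-1.47, 1.34], [0.16, 2.42], [-1.27, 4.41], [0.06, 2.06], [-2.6, 2.6]. Speed limits (rad/s): [2.22, 2.22, 2.79, 2.79, 3.14, 3.14, 3.14].

### API

Orientations are given as a unit quaternion [x, y, z, w].
In Python, from workcell import get_obs, camera, workorder, manip gives the robot as it stands. The module is installed in compiled form; this text tells all that it offers.
- The arm moves only by the tool play_rows, never from a script. Its argument "increments" is text: rows parted by semicolons, each of 4 numbers parted by spaces: the shift along the tool's x, y, z in m, then the turn about the tool's x in rad. A call has 1 to 20 rows; each row shifts and turns the pose as measured when the row begins, along the tool's axes as they then stand; what a row does not reach is not made up. A row lasts 1/10 s, in which the tool goes at most 50 mm and 8.59 degrees, less where a joint would pass 70% of its speed; a pose out of reach is approached as far as the arm can. A call is refused whole if a number of a shift passes 0.05 or a number of a turn 0.15, either way. A call with a gripper value outside its range is refused whole. "hand" is the gripper command: -1 is fully open, 1 is shut, values between are in proportion, set as the call begins (left out, the last holds). The fingers move at their own pace and stop on an object; "squeeze" is the grip in N (left out, the last holds). Time passes only in rows, so rows that do not move let the fingers close. It gives the time, the measured TCP pose, the force and the opening at its end, in the units of the state.
- get_obs(): the state, without advancing time (a new reading comes with each control period).
- camera(name): name is "scene" or "side" or "wrist"; returns a dict with "img" (420x560x3 uint8, blue, green, red), "fov_y" (degrees; the focal length in pixels is half the picture's height over the tangent of half this angle, whatever the lens; pixels are square), "cx", "cy" (the principal point, pixels), "distortion" ([k1, k2, p1, p2, k3] as OpenCV has them; the pictures are not rectified), "R" (3x3) and "t" (3): a world point X has camera coordinates R X + t; the wrist camera has in their place "tool_from_camera" (4x4, takes a point from camera to tool coordinates, whose origin is the TCP and whose axes are the tool frame's). Camera axes: x right, y down, z forward; pixel columns grow to the right and rows downward; lengths in m; the calibration is good to about 2 mm. A picture is of the moment at which its call begins: read the wrist's pose just before it. There is no depth.
- workorder.hand_in(): hands the job in, once; it reports no verdict.
The state is a dict: "clock": time; "joint_pos": joint angles; "joint_velocities": joint speeds; "tau": joint torques, N m; "position": TCP position; "ee_rot": TCP orientation; "ft_force": force on the tool from outside, world axes, zero at the start; "torque": the same for the moment, N m; "grip_width": opening from 0.0 (shut) to 1.0 (fully open).
Only numpy, scipy, OpenCV 4.12 (cv2) and the standard library are available. Lean on these libraries where they do the work, as an engineer would, in place of code of your own. Each camera call takes 0.05 s, during which the arm holds its last target.

## Working session

There is one attempt and no reset: what is moved stays moved. The work goes in short steps, Python scripts to look and compute and a tool call to move; the robot and the scene stay as the last step left them, time stands still between calls to the robot, and variables do not carry over. Pictures are saved under pics/ and viewed, and the job is handed in when it is done.

Besides the shell and the picture viewer there is one more tool, called after "Emit:" as name(argument=value, ...) on one line, values as JSON. play_rows: Moves the arm, as the interface text tells. Its arguments: {"type":"object","properties":{"increments":{"type":"string"},"hand":{"type":"number"},"squeeze":{"type":"number"}},"required":["increments"]}

```bash
mkdir -p pics; cat > h.py <<'E'
import numpy as np, cv2
from workcell import get_obs, camera, workorder, manip
from scipy.spatial.transform import Rotation as Ro
def K(c):
    f=210/np.tan(np.radians(c['fov_y'])/2); return np.array([[f,0,c['cx']],[0,f,c['cy']],[0,0,1]])
def ray(c,uv,z):
    uv=np.array(uv,float).reshape(-1,1,2)
    p=cv2.undistortPoints(uv,K(c),np.array(c['distortion'],float)).reshape(-1,2)
    R=np.array(c['R']);t=np.array(c['t']);o=-R.T@t
    d=np.c_[p,np.ones(len(p))]@R
    return o+d*((z-o[2])/d[:,2])[:,None]
def proj(c,X):
    R=np.array(c['R']);t=np.array(c['t'])
    return cv2.projectPoints(np.array(X,float).reshape(-1,1,3),cv2.Rodrigues(R)[0],t,K(c),np.array(c['distortion'],float))[0].reshape(-1,2)
def wcam(c,o):
    T=np.eye(4);T[:3,:3]=Ro.from_quat(o['ee_rot']).as_matrix();T[:3,3]=o['position']
    M=np.linalg.inv(T@np.array(c['tool_from_camera']));c['R']=M[:3,:3];c['t']=M[:3,3];return c
E
python3 - <<'E'
from h import *
o=get_obs();print(o,manip.finger_overhang);print(Ro.from_quat(o['ee_rot']).as_matrix().round(3))
for n in('scene','side','wrist'):
    o=get_obs();c=camera(n);cv2.imwrite(f'pics/{n}0.png',c['img']);
    if n=='wrist':c=wcam(c,o)
    print(n,c['fov_y'],(-np.array(c['R']).T@c['t']).round(3),np.array(c['R']).round(2))
E
```

```text
{'clock': 0.0, 'joint_pos': array([ 1.10238076,  0.33285847, -0.06470527,  1.46096126,  0.02157568,
        1.34990356, -0.08850318]), 'joint_velocities': array([-0.00068216, -0.00147266, -0.0003483 ,  0.00047091, -0.00017985,
        0.0008903 , -0.000632  ]), 'tau': array([-4.20965098e-04, -6.25444436e+01,  4.85468970e-02, -3.91595578e+01,
        1.61043461e-02,  9.98059666e-03,  1.03386628e-05]), 'position': array([ 0.26933933, -0.56357122,  0.23851478]), 'ee_rot': array([ 0.37734868,  0.5986032 , -0.37683281,  0.59772838]), 'ft_force': array([-0.28365666,  0.19408211, -0.51447653]), 'torque': array([-0.00664953,  0.00033544, -0.03463151]), 'grip_width': 0.9973909832619805} 0.008
[[-0.001  0.902  0.431]
 [ 0.001  0.431 -0.902]
 [-1.    -0.    -0.001]]
scene 42.11680128973594 [1.169 0.738 1.198] [[-0.77  0.64 -0.02]
 [ 0.51  0.59 -0.63]
 [-0.39 -0.49 -0.78]]
side 56.4830625433472 [0.249 0.825 0.643] [[-0.93 -0.36 -0.02]
 [-0.19  0.53 -0.83]
 [ 0.31 -0.77 -0.56]]
wrist 69.50107648133893 [ 0.333 -0.532  0.373] [[ 0.43 -0.9  -0.  ]
 [-0.87 -0.41  0.28]
 [-0.25 -0.12 -0.96]]
```

```bash
ls -la pics
```

```text
total 1048
drwxr-xr-x 2 agent agent   4096 Dec  5 22:34 .
drwxr-xr-x 3 agent agent   4096 Dec  5 22:34 ..
-rw-r--r-- 1 agent agent 427985 Dec  5 22:34 scene0.png
-rw-r--r-- 1 agent agent 393083 Dec  5 22:34 side0.png
-rw-r--r-- 1 agent agent 241314 Dec  5 22:34 wrist0.png
```

View pics/scene0.png

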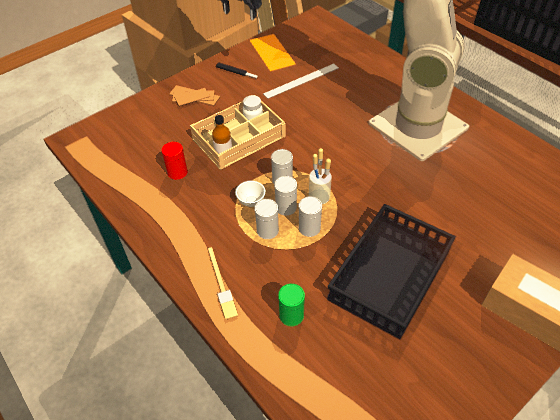

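View pics/side0.png

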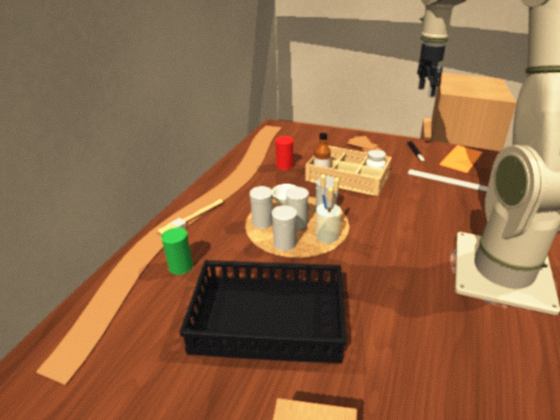

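View pics/wrist0.png

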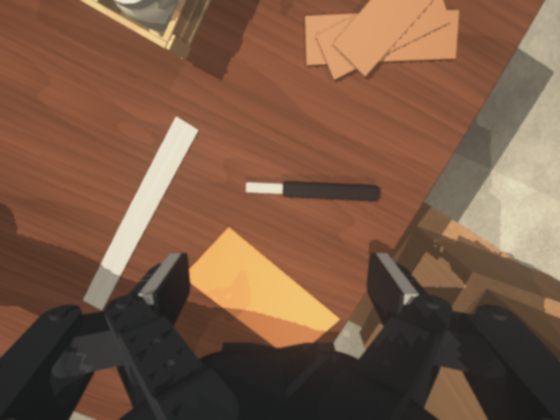

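The scene view shows grey tins near (282,165), (286,193), (267,218) and (310,215) on the mat. The brushes are at (320,185) and the bowl at (250,195). The crate is up and to the left (y<0), the tray is on the right, and the red and green look-alikes are off the mat. I'll enlarge it.

```bash
python3 - <<'E'
from h import *
c=camera('scene');im=c['img']
a=cv2.resize(im[140:260,220:350],None,fx=5,fy=5,interpolation=cv2.INTER_CUBIC);cv2.imwrite('pics/matcrop.png',a)
a=cv2.resize(im[85:175,180:300],None,fx=6,fy=6,interpolation=cv2.INTER_CUBIC);cv2.imwrite('pics/crcrop.png',a)
a=cv2.resize(im[190:350,310:470],None,fx=3.5,fy=3.5,interpolation=cv2.INTER_CUBIC);cv2.imwrite('pics/trcrop.png',a)
c=camera('side');im=c['img']
a=cv2.resize(im[165:260,235:360],None,fx=6,fy=6,interpolation=cv2.INTER_CUBIC);cv2.imwrite('pics/matside.png',a)
E
```

```text
(no output)
```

View pics/matcrop.png

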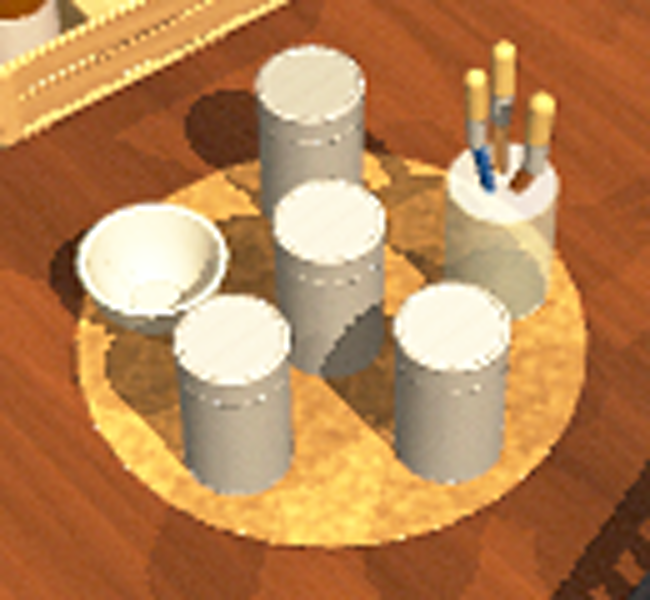

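View pics/crcrop.png

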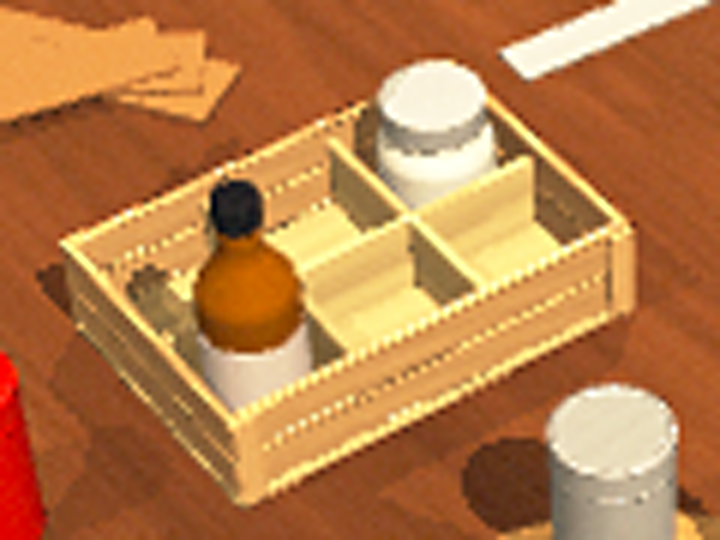

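View pics/trcrop.png

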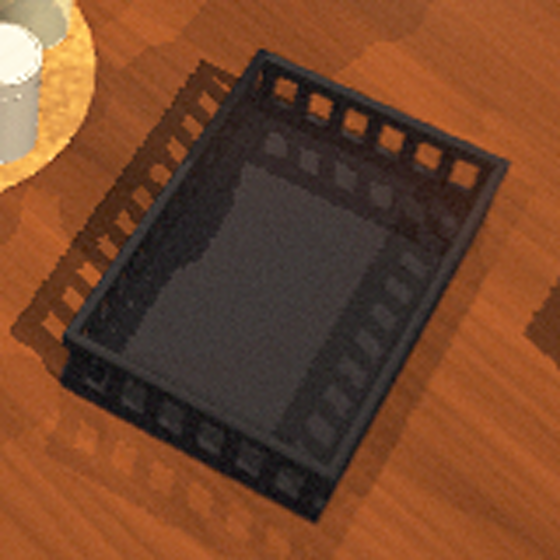

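View pics/matside.png

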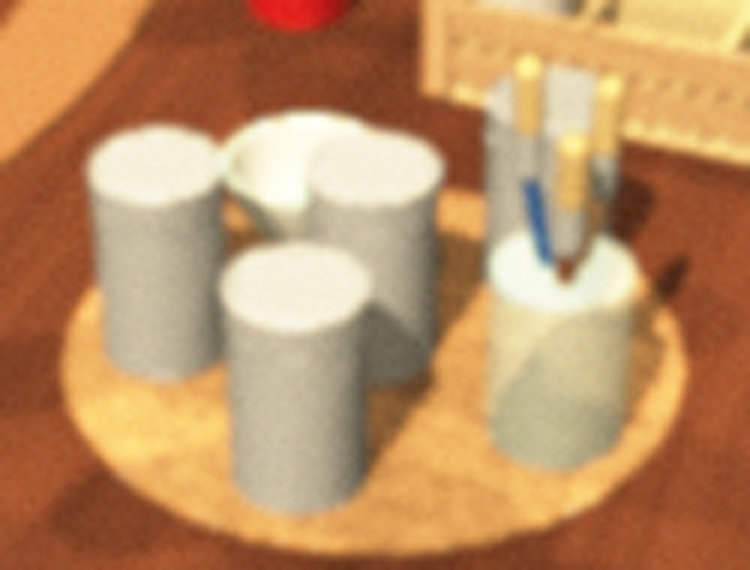

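```bash
cat > m.py <<'E'
from h import *
c=camera('scene')
def f(p,s,o): return (np.array(p,float)+.5)/s-.5+np.array(o)
t=f([(311,85),(330,222),(232,340),(452,327)],5,(220,140))
T=ray(c,t,.103);print('tins scene',T.round(4))
print('jar',ray(c,f((502,187),5,(220,140)),.091).round(3),'bowl',ray(c,f((153,262),5,(220,140)),.048).round(3))
cr=ray(c,f([(65,243),(238,420),(632,228)],6,(180,85)),.06);print('crate',cr.round(4),'cross',ray(c,f((410,217),6,(180,85)),.05).round(4))
d=np.diff(cr,axis=0);print(np.linalg.norm(d,axis=1),'cen',((cr[0]+cr[2])/2).round(4),np.degrees(np.arctan2(d[:,1],d[:,0])))
print('pot',ray(c,f((432,95),6,(180,85)),.08),'bottlecap',ray(c,f((236,192),6,(180,85)),.15))
tr=ray(c,f([(262,52),(507,162),(325,472),(65,340)],3.5,(310,190)),.07);print('tray',tr.round(4),tr.mean(0).round(4))
d=np.diff(np.r_[tr,tr[:1]],axis=0);print(np.linalg.norm(d,axis=1),np.degrees(np.arctan2(d[:,1],d[:,0])))
s=camera('side')
print('side',ray(s,f([(160,166),(376,171),(297,286)],6,(235,165)),.103).round(4))
E
python3 m.py
```

```text
tins scene [[ 0.487  -0.0978  0.103 ]
 [ 0.5454 -0.0124  0.103 ]
 [ 0.6368  0.0169  0.103 ]
 [ 0.5446  0.0848  0.103 ]]
jar [[0.451 0.021 0.091]] bowl [[ 0.608 -0.092  0.048]]
crate [[ 0.5861 -0.4196  0.06  ]
 [ 0.5937 -0.2571  0.06  ]
 [ 0.3585 -0.2368  0.06  ]] cross [[ 0.4333 -0.3278  0.05  ]]
[0.16267611 0.23602332] cen [ 0.4723 -0.3282  0.06  ] [ 87.32565307 175.05092791]
pot [[ 0.38530802 -0.36777937  0.08      ]] bottlecap [[ 0.54959698 -0.30395866  0.15      ]]
tray [[0.3737 0.1936 0.07  ]
 [0.3147 0.3815 0.07  ]
 [0.6013 0.4635 0.07  ]
 [0.6617 0.2817 0.07  ]] [0.4878 0.3301 0.07  ]
[0.19695211 0.29814245 0.19160137 0.30113632] [ 107.43381618   15.96778806  -71.64420305 -162.99470218]
side [[ 0.6332  0.0137  0.103 ]
 [ 0.5411 -0.0142  0.103 ]
 [ 0.5416  0.0823  0.103 ]]
```

Emit:
play_rows(increments="-0.015 0 0 0.111;-0.015 0 0 0.111;-0.015 0 0 0.111;-0.015 0 0 0.111;0 0.016 -0.042 0;0 0.016 -0.042 0;0 0.016 -0.042 0;0 0.016 -0.042 0;0 0.016 -0.042 0;0 0.016 -0.042 0;0 0.016 -0.042 0;0 0.016 -0.042 0;0 0.016 -0.042 0;0 0.016 -0.042 0;0 0.016 -0.042 0;0 0.016 -0.042 0;0 0.016 -0.042 0;0 0 0 0;0 0 0 0", hand=-1, squeeze=40)

```text
clock: 2.25
position: [0.4928, 0.0006, 0.301]
ee_rot: [0.505, 0.494, -0.505, 0.496]
ft_force: [-0.4, -0.6, 0.5]
grip_width: 1.002
```

```bash
python3 - <<'E'
from h import *
o=get_obs();c=wcam(camera('wrist'),o);cv2.imwrite('pics/w1.png',c['img']);print(o['position'],Ro.from_quat(o['ee_rot']).as_matrix().round(3),o['ft_force'],o['clock'],o['joint_pos'])
import pickle;pickle.dump(c,open('w1.pkl','wb'))
E
```

```text
[0.49275551 0.00056586 0.30100299] [[ 0.003  1.    -0.019]
 [-0.002 -0.019 -1.   ]
 [-1.     0.003  0.002]] [-0.39668749 -0.56652244  0.49379467] 2.25 [ 0.45620271  0.04174087 -0.56246502  1.67837737  0.02488726  1.42552253
 -1.69945082]
```

View pics/w1.png

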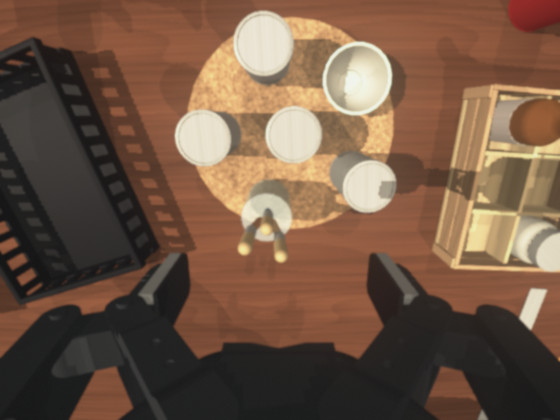

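The wrist view shows the lids at about C (263,43), B (293,134), D (204,138) and A (369,186). The jar is at (267,217) and the bowl at (357,78).

```bash
python3 - <<'E'
from h import *
import pickle;c=pickle.load(open('w1.pkl','rb'))
g=cv2.cvtColor(c['img'],cv2.COLOR_BGR2GRAY)
h=cv2.HoughCircles(cv2.GaussianBlur(cv2.resize(g,None,fx=3,fy=3,interpolation=cv2.INTER_CUBIC),(5,5),0),cv2.HOUGH_GRADIENT_ALT,1.5,60,param1=200,param2=.6,minRadius=65,maxRadius=105)
print(h)
P=[(369.5,185.5),(293.5,134.5),(263.5,43),(203.5,137)]
if h is not None:
    u=(h[0][:,:2]+.5)/3-.5;print(np.c_[u,h[0][:,2]/3].round(1));print(ray(c,u,.103).round(4))
print(ray(c,P,.103).round(4))
# crate rim: corners outer top mat side
print('crate', ray(c,[(468,88),(437,254)],.06).round(4))
print('div', ray(c,[(489,152),(474,208),(531,152),(518,212)],.05).round(4))
print('tray',ray(c,[(37,40),(155,248)],.07).round(4))
a=cv2.resize(c['img'][60:290,420:560],None,fx=3.4,fy=2.6*1.3,interpolation=cv2.INTER_CUBIC)[:600];
cv2.imwrite('pics/w1c.png',cv2.resize(c['img'][80:280,420:560],None,fx=3,fy=3,interpolation=cv2.INTER_CUBIC))
E
```

```text
[[[ 877.5       405.         85.151436]
  [ 607.5       412.5        84.583374]
  [ 787.5       126.         94.401535]
  [1110.        558.         79.469086]
  [1071.        241.5       101.88184 ]]]
[[292.2 134.7  28.4]
 [202.2 137.2  28.2]
 [262.2  41.7  31.5]
 [369.7 185.7  26.5]
 [356.7  80.2  34. ]]
[[ 0.5435 -0.0148  0.103 ]
 [ 0.543   0.0824  0.103 ]
 [ 0.6359  0.0145  0.103 ]
 [ 0.4856 -0.102   0.103 ]
 [ 0.5978 -0.0819  0.103 ]]
[[ 0.4858 -0.1018  0.103 ]
 [ 0.5437 -0.0162  0.103 ]
 [ 0.6346  0.0132  0.103 ]
 [ 0.5431  0.0809  0.103 ]]
crate [[ 0.593  -0.2272  0.06  ]
 [ 0.3773 -0.2157  0.06  ]]
div [[ 0.5152 -0.2726  0.05  ]
 [ 0.4395 -0.2644  0.05  ]
 [ 0.5148 -0.3305  0.05  ]
 [ 0.4324 -0.3289  0.05  ]]
tray [[0.6547 0.27   0.07  ]
 [0.3993 0.1659 0.07  ]]
```

View pics/w1c.png

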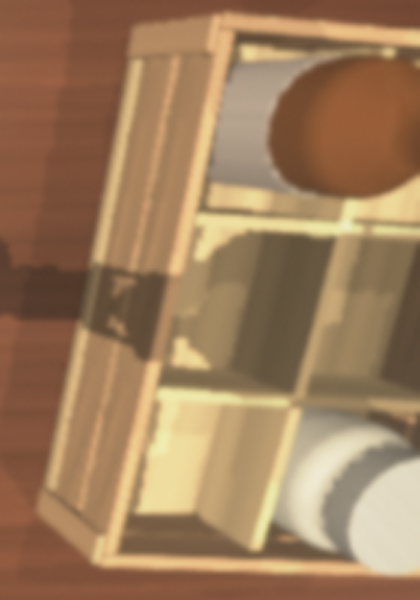

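```bash
python3 - <<'E'
from h import *
import pickle;c=pickle.load(open('w1.pkl','rb'))
f=lambda p:(np.array(p)+.5)/3-.5+np.array([420,80])
print('rim',ray(c,f([(214,15),(97,562)]),.06).round(4))
x=ray(c,f([(344,222),(297,397)]),.05);print('cross',x.round(4),x.mean(0).round(4),np.linalg.norm(x[0]-x[1]))
E
```

```text
rim [[ 0.5968 -0.2553  0.06  ]
 [ 0.3566 -0.2401  0.06  ]]
cross [[ 0.5126 -0.3357  0.05  ]
 [ 0.4323 -0.3299  0.05  ]] [ 0.4724 -0.3328  0.05  ] 0.08041952831312209
```

Emit:
play_rows(increments="0.02 -0.002 0.034 0;0.02 -0.002 0.034 0;0.02 -0.001 0.032 0;0.035 0 0 0;0.035 0 0 0;0.02 0 0 0;0 0 0 0")

```text
clock: 3.0
position: [0.4836, -0.1124, 0.1478]
ee_rot: [0.508, 0.489, -0.508, 0.495]
ft_force: [-0.3, -0.2, 1.0]
grip_width: 1.002
```

Emit:
play_rows(increments="0.01 0.002 -0.008 0;0.02 0.001 -0.003 0;0.02 0 0 0;0.012 0 0 0;0 0 0 0")

```text
clock: 3.5
position: [0.4904, -0.1025, 0.0878]
ee_rot: [0.51, 0.486, -0.507, 0.496]
ft_force: [0.6, -0.7, 0.3]
grip_width: 1.002
```

```bash
cat > st.py <<'E'
from h import *
import sys
def st():
    o=get_obs();R=Ro.from_quat(o['ee_rot']).as_matrix()
    print('t',round(o['clock'],2),'p',o['position'].round(4),'jaw',np.degrees(np.arctan2(R[1,2],R[0,2])).round(1),'tilt',R[2].round(3),'F',o['ft_force'].round(2),'w',round(o['grip_width'],3),'q7',o['joint_pos'][6].round(2))
    return o,R
def go(x,y,z=None,yaw=None):
    o,R=st();d=np.array([x,y,z if z is not None else o['position'][2]])-o['position'];print('tool delta',(R.T@d).round(4))
if __name__=='__main__':
    a=list(map(float,sys.argv[1:]))
    go(*a) if a else st()
E
python3 st.py .486 -.101 .077
```

```text
t 3.5 p [ 0.4904 -0.1025  0.0878] jaw -92.1 tilt [-1.     0.014  0.007] F [ 0.62 -0.74  0.33] w 1.002 q7 -1.6
tool delta [ 0.0107 -0.0046 -0.0014]
```

Emit:
play_rows(increments="0.008 -0.004 -0.001 0;0.002 0 0 0;0 0 0 0")

```text
clock: 3.8
position: [0.4876, -0.1014, 0.0792]
ee_rot: [0.511, 0.485, -0.507, 0.497]
ft_force: [0.4, -0.4, 0.2]
grip_width: 0.997
```

Emit:
play_rows(increments="0 0 0 0;0 0 0 0;0 0 0 0;0 0 0 0;0 0 0 0;0 0 0 0", hand=1, squeeze=40)

```text
clock: 4.4
position: [0.4884, -0.1018, 0.0804]
ee_rot: [0.511, 0.484, -0.507, 0.498]
ft_force: [0.4, 1.0, -0.3]
grip_width: 0.7
```

```bash
python3 st.py .486 -.101 .077
```

```text
t 4.4 p [ 0.4884 -0.1018  0.0804] jaw -92.1 tilt [-1.     0.019  0.009] F [ 0.41  1.01 -0.32] w 0.7 q7 -1.61
tool delta [ 0.0034 -0.0025 -0.0008]
```

Emit:
play_rows(increments="-0.01 0 0 0;-0.03 0 0 0;-0.035 0 0 0;-0.035 0 0 0;-0.03 0 0 0;-0.01 0 0 0;0 0 0 0;0 0 0 0")

```text
clock: 5.2
position: [0.483, -0.0993, 0.2362]
ee_rot: [0.51, 0.486, -0.507, 0.496]
ft_force: [-0.8, -0.4, -2.1]
grip_width: 0.704
```

```bash
cat > w.py <<'E'
from h import *
from st import st
F=[]
for i in range(6):
    F.append(get_obs()['ft_force'].copy()); camera('side')
F=np.array(F);print(F[:,2].round(2),F.mean(0).round(2));st()
E
python3 w.py
```

```text
[-2.07 -2.8  -2.95 -2.62 -1.98 -2.85] [-0.26 -0.06 -2.54]
t 5.5 p [ 0.483  -0.0993  0.2361] jaw -92.0 tilt [-1.     0.013  0.007] F [-0.71 -0.7  -1.61] w 0.702 q7 -1.52
```

A reads about 2.5 N, so it is full. I'll turn the jaws about 45° to the crate, which keeps the fingers clear of the neighbouring compartments.

Emit:
play_rows(increments="0 0 0.04 -0.14;0 0 0 -0.14;0 0 0 -0.14;0 0 0 -0.14;0 0 0 -0.14;0 0 0 0")

```text
clock: 6.1
position: [0.4807, -0.1406, 0.2332]
ee_rot: [0.301, 0.636, -0.302, 0.643]
ft_force: [0.0, 0.2, -3.3]
grip_width: 0.698
```

```bash
python3 st.py .4747 -.2916 .19
```

```text
t 6.1 p [ 0.4807 -0.1406  0.2332] jaw -50.5 tilt [-1.     0.003  0.009] F [ 0.04  0.16 -3.32] w 0.698 q7 -0.72
tool delta [ 0.0439 -0.1009  0.1123]
```

Emit:
play_rows(increments="0 -0.025 0.028 0;0 -0.025 0.028 0;0.01 -0.025 0.028 0;0.02 -0.023 0.025 0;0.02 -0.002 0.002 0;0.015 0 0 0;0 0 0 0")

```text
clock: 6.8
position: [0.4735, -0.2955, 0.1648]
ee_rot: [0.311, 0.632, -0.312, 0.638]
ft_force: [-0.1, 0.4, -3.3]
grip_width: 0.703
```

```bash
python3 st.py .4747 -.2916 .0834
```

```text
t 6.8 p [ 0.4735 -0.2955  0.1648] jaw -52.3 tilt [-1.     0.003  0.008] F [-0.12  0.41 -3.28] w 0.703 q7 -0.51
tool delta [ 0.0814  0.0031 -0.003 ]
```

Emit:
play_rows(increments="0.02 0.003 -0.003 0;0.025 0 0 0;0.02 0 0 0;0.006 0 0 0;0.002 0 0 0;0 0 0 0")

```text
clock: 7.4
position: [0.4774, -0.291, 0.094]
ee_rot: [0.315, 0.628, -0.316, 0.637]
ft_force: [0.3, 0.6, -2.5]
grip_width: 0.704
```

```bash
python3 st.py .4747 -.2916 .0834
```

```text
t 7.4 p [ 0.4774 -0.291   0.094 ] jaw -53.0 tilt [-1.     0.005  0.012] F [ 0.34  0.55 -2.48] w 0.704 q7 -0.56
tool delta [ 0.0106 -0.0026 -0.0013]
```

Emit:
play_rows(increments="0.005 -0.003 -0.001 0;0.004 0 0 0;0.003 0 0 0;0.002 0 0 0;0.002 0 0 0;0.002 0 0 0")

```text
clock: 8.0
position: [0.4764, -0.2932, 0.0834]
ee_rot: [0.316, 0.626, -0.317, 0.639]
ft_force: [-9.7, 4.6, 21.4]
grip_width: 0.705
```

```bash
python3 st.py .4747 -.2916 .0834; python3 - <<'E'
from h import *
o=get_obs();c=wcam(camera('wrist'),o);cv2.imwrite('pics/w2.png',c['img'])
E
```

```text
t 8.0 p [ 0.4764 -0.2932  0.0834] jaw -53.1 tilt [-1.     0.006  0.017] F [-9.75  4.62 21.39] w 0.705 q7 -0.56
tool delta [-0.     -0.0004 -0.0023]
```

View pics/w2.png

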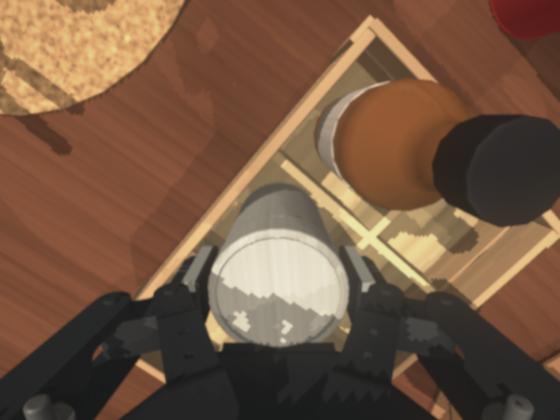

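Tin A is inside the near-middle compartment and on the floor: z matches and it presses down with 21 N. Releasing it.

Emit:
play_rows(increments="-0.001 0 0 0;0 0 0 0;0 0 0 0;0 0 0 0;-0.03 0 0 0;-0.04 0 0 0;-0.04 0 0 0;-0.04 0 0 0;-0.02 0 0 0", hand=-0.9)

```text
clock: 8.95
position: [0.4725, -0.2908, 0.2573]
ee_rot: [0.316, 0.628, -0.317, 0.637]
ft_force: [0.1, 0.1, -1.5]
grip_width: 0.946
```

```bash
python3 st.py .543 -.015 .23;python3 - <<'E'
from h import *
o=get_obs();c=wcam(camera('wrist'),o);cv2.imwrite('pics/w3.png',c['img'])
E
```

```text
t 8.95 p [ 0.4725 -0.2908  0.2573] jaw -53.1 tilt [-1.     0.005  0.012] F [ 0.08  0.09 -1.52] w 0.946 q7 -0.51
tool delta [ 0.0262  0.2218 -0.1786]
```

View pics/w3.png

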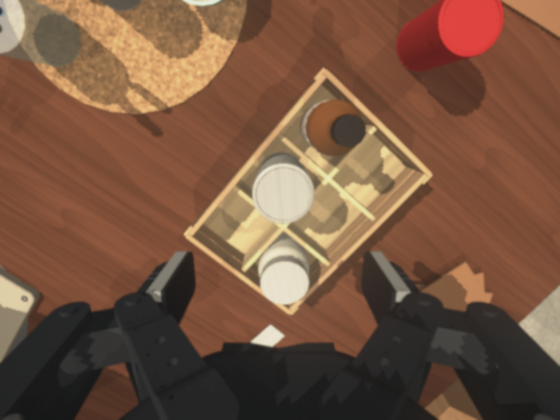

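A stands in the compartment at (283,190). Next is D.

Emit:
play_rows(increments="0 0.034 -0.031 0;0 0.034 -0.031 0;0 0.034 -0.031 0;0 0.034 -0.031 0;0 0.034 -0.031 0;0 0.034 -0.031 0;0 0.034 -0.031 0;0 0.034 -0.031 0;0.03 0 0 0;0.035 0 0 0;0.02 0 0 0;0 0 0 0", hand=-1)

```text
clock: 10.2
position: [0.5467, 0.0838, 0.1681]
ee_rot: [0.317, 0.625, -0.317, 0.639]
ft_force: [-0.3, -0.4, 0.3]
grip_width: 0.999
```

```bash
python3 st.py .543 .082 .077
```

```text
t 10.2 p [0.5467 0.0838 0.1681] jaw -53.3 tilt [-1.     0.01   0.017] F [-0.3  -0.39  0.27] w 0.999 q7 -1.31
tool delta [ 0.091  -0.005  -0.0023]
```

Emit:
play_rows(increments="0.02 -0.004 -0.002 0;0.03 -0.001 0 0;0.025 0 0 0;0.012 0 0 0;0.003 0 0 0;0 0 0 0")

```text
clock: 10.8
position: [0.5465, 0.0814, 0.0805]
ee_rot: [0.319, 0.623, -0.316, 0.64]
ft_force: [-0.1, -0.6, 0.4]
grip_width: 1.003
```

```bash
python3 st.py .543 .082 .077; python3 - <<'E'
from h import *
o=get_obs();c=wcam(camera('wrist'),o);cv2.imwrite('pics/w4.png',c['img'])
E
```

```text
t 10.8 p [0.5465 0.0814 0.0805] jaw -53.4 tilt [-1.     0.015  0.02 ] F [-0.12 -0.57  0.4 ] w 1.003 q7 -1.36
tool delta [ 0.0034 -0.0025 -0.0026]
```

View pics/w4.png

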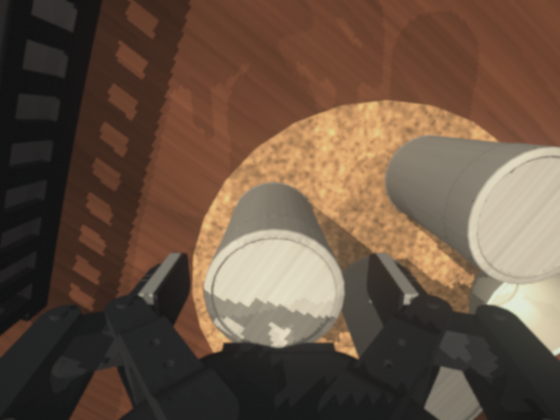

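Tin D sits between the open fingers, with its lid at (275,290). Closing and lifting.

Emit:
play_rows(increments="0.003 -0.002 -0.002 0;0 0 0 0;0 0 0 0;0 0 0 0;0 0 0 0;0 0 0 0", hand=1)

```text
clock: 11.45
position: [0.5449, 0.0821, 0.0803]
ee_rot: [0.32, 0.622, -0.315, 0.642]
ft_force: [0.6, -0.2, -3.3]
grip_width: 0.701
```

Emit:
play_rows(increments="-0.01 0 0 0;-0.03 0 0 0;-0.04 0 0 0;-0.04 0 0 0;-0.03 0 0 0;-0.01 0 0 0;0 0 0 0;0 0 0 0")

```text
clock: 12.25
position: [0.5385, 0.0836, 0.2472]
ee_rot: [0.319, 0.623, -0.315, 0.641]
ft_force: [0.1, -0.2, -2.8]
grip_width: 0.705
```

```bash
python3 w.py
```

```text
[-2.76 -2.21 -2.54 -2.88 -2.63 -3.27] [ 0.41 -0.2  -2.71]
t 12.55 p [0.5385 0.0836 0.2471] jaw -53.3 tilt [-1.     0.015  0.019] F [ 0.62 -0.19 -2.42] w 0.704 q7 -1.27
```

D reads about 2.7 N, so it is full too. It goes to the far-middle compartment, and the path stays clear of the bottle.

Emit:
play_rows(increments="-0.005 -0.032 0.031 0;-0.005 -0.032 0.031 0;0 -0.032 0.031 0;0 -0.032 0.031 0;0 -0.032 0.031 0;0 -0.032 0.031 0;0 -0.032 0.031 0;0 -0.032 0.031 0;0 -0.032 0.031 0;0 -0.024 0.023 0;0 0 0 0;0 0 0 0")

```text
clock: 13.75
position: [0.4643, -0.3601, 0.2505]
ee_rot: [0.318, 0.627, -0.314, 0.638]
ft_force: [0.5, 0.8, -2.1]
grip_width: 0.703
```

```bash
python3 st.py .4693 -.3704 .0834
```

```text
t 13.75 p [ 0.4643 -0.3601  0.2505] jaw -53.0 tilt [-1.     0.012  0.011] F [ 0.48  0.76 -2.09] w 0.703 q7 -0.39
tool delta [ 0.1672 -0.0042  0.0094]
```

Emit:
play_rows(increments="0.01 -0.004 0.009 0;0.03 0 0 0;0.03 0 0 0;0.025 0 0 0;0.01 0 0 0;0 0 0 0")

```text
clock: 14.35
position: [0.4714, -0.3661, 0.1393]
ee_rot: [0.316, 0.629, -0.31, 0.639]
ft_force: [-0.8, -0.1, -1.6]
grip_width: 0.702
```

```bash
python3 st.py .4693 -.3704 .0834; python3 - <<'E'
from h import *
o=get_obs();c=wcam(camera('wrist'),o);cv2.imwrite('pics/w5.png',c['img'])
E
```

```text
t 14.35 p [ 0.4714 -0.3661  0.1393] jaw -52.6 tilt [-1.     0.013  0.01 ] F [-0.79 -0.12 -1.61] w 0.702 q7 -0.41
tool delta [ 0.0558 -0.0051  0.0015]
```

View pics/w5.png

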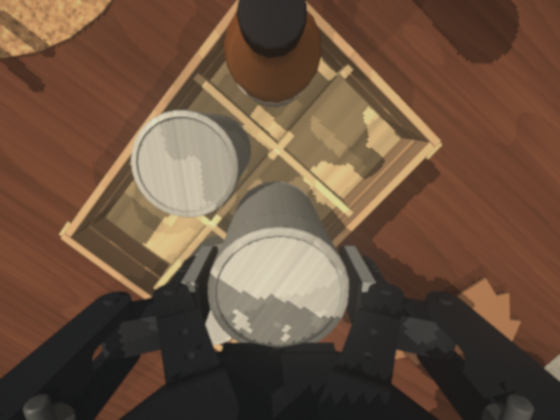

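Emit:
play_rows(increments="0 -0.005 0.002 0;0.015 -0.001 0 0;0.018 0 0 0;0.012 0 0 0;0.004 0 0 0")

```text
clock: 14.9
position: [0.4714, -0.3743, 0.0931]
ee_rot: [0.315, 0.625, -0.311, 0.643]
ft_force: [-0.2, -0.0, -2.7]
grip_width: 0.703
```

```bash
python3 st.py .4693 -.3704 .0834
```

```text
t 14.9 p [ 0.4714 -0.3743  0.0931] jaw -52.6 tilt [-1.     0.015  0.02 ] F [-0.17 -0.03 -2.74] w 0.703 q7 -0.41
tool delta [ 0.0096  0.0006 -0.0045]
```

Emit:
play_rows(increments="0.003 0.001 -0.004 0;0.004 0 0 0;0.003 0 0 0;0.002 0 0 0;0.002 0 0 0;0.001 0 0 0")

```text
clock: 15.5
position: [0.4706, -0.3707, 0.083]
ee_rot: [0.314, 0.624, -0.312, 0.643]
ft_force: [0.9, -0.2, -3.1]
grip_width: 0.699
```

```bash
python3 st.py .4693 -.3704 .0834
```

```text
t 15.5 p [ 0.4706 -0.3707  0.083 ] jaw -52.6 tilt [-1.     0.015  0.022] F [ 0.95 -0.2  -3.08] w 0.699 q7 -0.42
tool delta [-0.0005 -0.0008 -0.001 ]
```

Emit:
play_rows(increments="0.002 0 -0.001 0;0.002 0 0 0;0.002 0 0 0")

```text
clock: 15.8
position: [0.4705, -0.3709, 0.0827]
ee_rot: [0.314, 0.624, -0.313, 0.644]
ft_force: [-9.7, 6.8, 19.6]
grip_width: 0.7
```

Contact with the floor. Releasing and rising.

Emit:
play_rows(increments="-0.001 0 0 0;0 0 0 0;0 0 0 0;0 0 0 0;-0.03 0 0 0;-0.04 0 0 0;-0.04 0 0 0;-0.04 0 0 0;-0.02 0 0 0", hand=-0.9)

```text
clock: 16.7
position: [0.4651, -0.3681, 0.2561]
ee_rot: [0.314, 0.625, -0.312, 0.643]
ft_force: [0.8, -0.2, -0.7]
grip_width: 0.95
```

```bash
python3 st.py .543 -.015 .23;python3 - <<'E'
from h import *
o=get_obs();c=wcam(camera('wrist'),o);cv2.imwrite('pics/w6.png',c['img'])
E
```

```text
t 16.7 p [ 0.4651 -0.3681  0.2561] jaw -52.6 tilt [-1.     0.014  0.021] F [ 0.76 -0.18 -0.68] w 0.95 q7 -0.38
tool delta [ 0.025   0.2761 -0.2336]
```

View pics/w6.png

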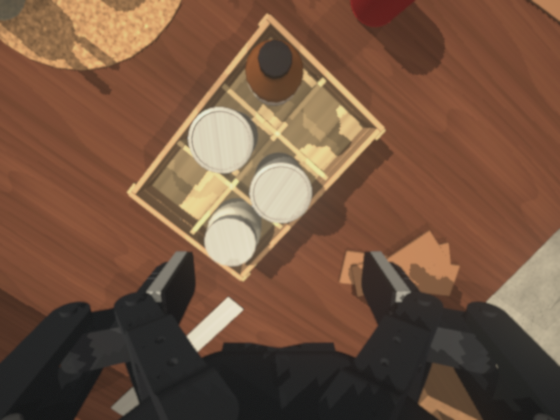

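Both full tins stand in the crate. Next is B.

Emit:
play_rows(increments="0 0.033 -0.028 0;0 0.033 -0.028 0;0 0.033 -0.028 0;0 0.033 -0.028 0;0 0.033 -0.028 0;0 0.033 -0.028 0;0 0.033 -0.028 0;0 0.033 -0.028 0;0.03 0 0 0;0.03 0 0 0;0.02 0 0 0;0 0 0 0", hand=-1)

```text
clock: 17.95
position: [0.5455, -0.0179, 0.1729]
ee_rot: [0.315, 0.622, -0.312, 0.646]
ft_force: [0.4, 0.4, -0.9]
grip_width: 0.997
```

```bash
python3 st.py .543 -.015 .077
```

```text
t 17.95 p [ 0.5455 -0.0179  0.1729] jaw -52.6 tilt [-0.999  0.018  0.028] F [ 0.36  0.38 -0.85] w 0.997 q7 -1.09
tool delta [ 0.0957 -0.0019 -0.0066]
```

Emit:
play_rows(increments="0.02 -0.001 -0.005 0;0.03 -0.001 -0.001 0;0.028 0 0 0;0.015 0 0 0;0.004 0 0 0;0 0 0 0")

```text
clock: 18.55
position: [0.5469, -0.0162, 0.078]
ee_rot: [0.316, 0.62, -0.312, 0.647]
ft_force: [-0.6, -0.6, 0.4]
grip_width: 1.003
```

```bash
python3 st.py .543 -.015 .077; python3 - <<'E'
from h import *
o=get_obs();c=wcam(camera('wrist'),o);cv2.imwrite('pics/w7.png',c['img'])
E
```

```text
t 18.55 p [ 0.5469 -0.0162  0.078 ] jaw -52.7 tilt [-0.999  0.023  0.033] F [-0.62 -0.63  0.43] w 1.003 q7 -1.15
tool delta [ 0.0008 -0.0024 -0.0033]
```

View pics/w7.png

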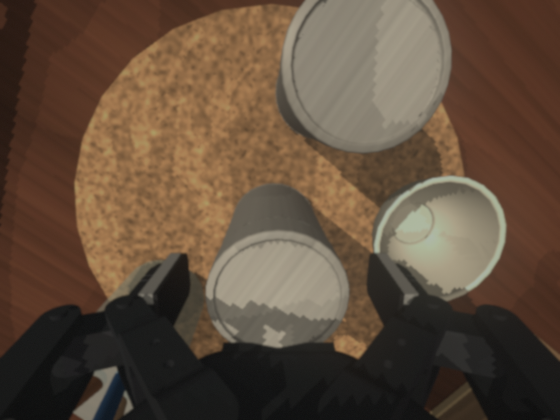

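B is between the fingers, clear of the bowl and the jar. Gripping and lifting.

Emit:
play_rows(increments="0.001 -0.002 -0.003 0;0 0 0 0;0 0 0 0;0 0 0 0;0 0 0 0;0 0 0 0", hand=1)

```text
clock: 19.2
position: [0.5455, -0.015, 0.0811]
ee_rot: [0.317, 0.617, -0.311, 0.649]
ft_force: [0.5, 0.1, -0.4]
grip_width: 0.697
```

Emit:
play_rows(increments="-0.01 0 0 0;-0.03 0 0 0;-0.045 0 0 0;-0.045 0 0 0;-0.04 0 0 0;-0.02 0 0 0;0 0 0 0;0 0 0 0")

```text
clock: 20.0
position: [0.5353, -0.0114, 0.2819]
ee_rot: [0.316, 0.618, -0.31, 0.649]
ft_force: [0.6, 0.2, -1.0]
grip_width: 0.702
```

```bash
python3 w.py
```

```text
[-1.05 -0.75 -1.36 -0.38 -0.9  -0.91] [ 0.06  0.41 -0.89]
t 20.3 p [ 0.535  -0.0116  0.2804] jaw -52.6 tilt [-0.999  0.026  0.034] F [ 0.06 -0.04 -0.32] w 0.701 q7 -1.05
```

B reads about 0.9 N, so it is used up and goes to the tray.

Emit:
play_rows(increments="0 0.029 -0.033 0;0 0.029 -0.033 0;0 0.029 -0.033 0;0 0.029 -0.033 0;0 0.029 -0.033 0;0 0.029 -0.033 0;0 0.029 -0.033 0;0 0.029 -0.033 0;0.03 0 0 0;0.03 0 0 0;0.02 0 0 0;0 0 0 0")

```text
clock: 21.5
position: [0.561, 0.3497, 0.1833]
ee_rot: [0.315, 0.623, -0.315, 0.643]
ft_force: [-0.2, -1.2, -1.3]
grip_width: 0.7
```

```bash
python3 st.py .56 .352 .082; python3 - <<'E'
from h import *
o=get_obs();c=wcam(camera('wrist'),o);cv2.imwrite('pics/w8.png',c['img']);import pickle;pickle.dump(c,open('w8.pkl','wb'))
E
```

```text
t 21.5 p [0.561  0.3497 0.1833] jaw -52.9 tilt [-1.     0.013  0.026] F [-0.18 -1.16 -1.3 ] w 0.7 q7 -1.79
tool delta [ 0.1012 -0.0008 -0.0051]
```

View pics/w8.png

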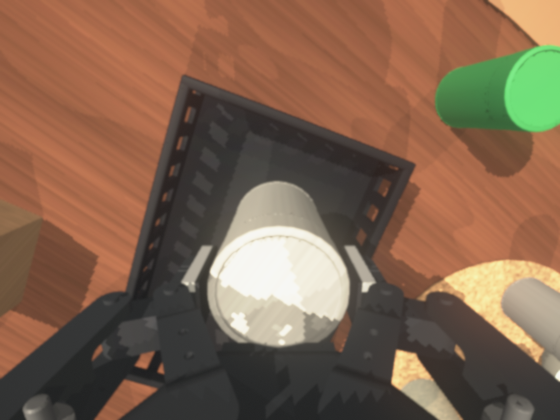

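The tin hangs over the middle of the far half of the tray. Descending.

Emit:
play_rows(increments="0.02 -0.001 -0.004 0;0.03 0 0 0;0.025 0 0 0;0.012 0 0 0;0.004 0 0 0")

```text
clock: 22.05
position: [0.5646, 0.3533, 0.099]
ee_rot: [0.319, 0.62, -0.312, 0.645]
ft_force: [1.0, -0.6, -0.7]
grip_width: 0.704
```

```bash
python3 st.py .56 .352 .082; python3 - <<'E'
from h import *
import pickle;c=pickle.load(open('w8.pkl','rb'));print(ray(c,[(187,78),(411,164)],.07))
E
```

```text
t 22.05 p [0.5646 0.3533 0.099 ] jaw -53.1 tilt [-0.999  0.024  0.027] F [ 0.98 -0.63 -0.7 ] w 0.704 q7 -1.84
tool delta [ 0.0168 -0.0048 -0.0022]
[[0.6005247  0.46501105 0.07      ]
 [0.65664717 0.27972857 0.07      ]]
```

Emit:
play_rows(increments="0.006 -0.004 -0.002 0;0.005 0 0 0;0.003 0 0 0;0.002 0 0 0;0.002 0 0 0;0.002 0 0 0")

```text
clock: 22.65
position: [0.5626, 0.3536, 0.0823]
ee_rot: [0.321, 0.619, -0.311, 0.646]
ft_force: [-0.3, 0.3, -1.2]
grip_width: 0.705
```

Emit:
play_rows(increments="0.002 0 0 0;0.002 0 0 0;0.002 0 0 0")

```text
clock: 22.95
position: [0.5642, 0.3547, 0.0806]
ee_rot: [0.323, 0.618, -0.31, 0.647]
ft_force: [-7.5, -7.2, 18.8]
grip_width: 0.703
```

Emit:
play_rows(increments="-0.001 0 0 0;0 0 0 0;0 0 0 0;0 0 0 0;-0.03 0 0 0;-0.04 0 0 0;-0.04 0 0 0;-0.04 0 0 0;-0.02 0 0 0", hand=-0.9)

```text
clock: 23.85
position: [0.5548, 0.3536, 0.2522]
ee_rot: [0.32, 0.62, -0.312, 0.645]
ft_force: [0.4, 0.2, 0.5]
grip_width: 0.951
```

```bash
python3 st.py .635 .014 .23;python3 - <<'E'
from h import *
o=get_obs();c=wcam(camera('wrist'),o);cv2.imwrite('pics/w9.png',c['img'])
E
```

```text
t 23.85 p [0.5548 0.3536 0.2522] jaw -53.1 tilt [-0.999  0.026  0.027] F [0.39 0.17 0.47] w 0.951 q7 -1.78
tool delta [ 0.0273 -0.1403  0.3191]
```

View pics/w9.png

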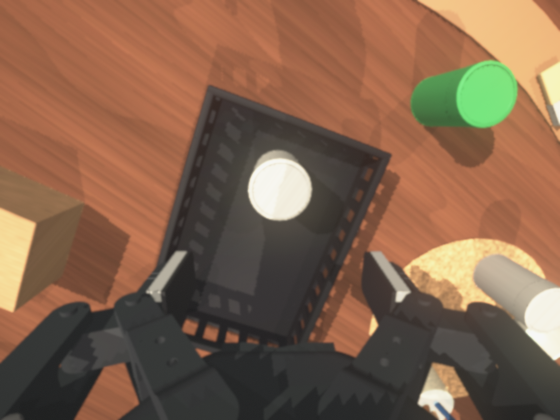

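B stands upright in the tray at (280,187). The last one is C.

Emit:
play_rows(increments="0 -0.015 0.034 0;0 -0.015 0.034 0;0 -0.015 0.034 0;0 -0.015 0.034 0;0 -0.015 0.034 0;0 -0.015 0.034 0;0 -0.015 0.034 0;0 -0.015 0.034 0;0 -0.015 0.034 0;0.03 0 0 0;0.03 0 0 0;0.02 0 0 0;0 0 0 0", hand=-1)

```text
clock: 25.2
position: [0.6363, 0.0137, 0.1726]
ee_rot: [0.321, 0.619, -0.311, 0.645]
ft_force: [0.3, 0.4, -0.3]
grip_width: 1.0
```

```bash
python3 st.py .635 .014 .077
```

```text
t 25.2 p [0.6363 0.0137 0.1726] jaw -53.2 tilt [-0.999  0.028  0.026] F [ 0.34  0.36 -0.34] w 1.0 q7 -1.21
tool delta [ 0.0955 -0.0036 -0.0035]
```

Emit:
play_rows(increments="0.02 -0.003 -0.003 0;0.03 -0.001 -0.001 0;0.028 0 0 0;0.015 0 0 0;0.004 0 0 0;0 0 0 0")

```text
clock: 25.8
position: [0.6373, 0.0152, 0.0779]
ee_rot: [0.322, 0.618, -0.31, 0.647]
ft_force: [-0.7, -0.8, -0.1]
grip_width: 1.003
```

```bash
python3 st.py .635 .014 .077; python3 - <<'E'
from h import *
o=get_obs();c=wcam(camera('wrist'),o);cv2.imwrite('pics/w10.png',c['img'])
E
```

```text
t 25.8 p [0.6373 0.0152 0.0779] jaw -53.1 tilt [-0.999  0.033  0.029] F [-0.73 -0.75 -0.13] w 1.003 q7 -1.26
tool delta [ 0.0008 -0.0026 -0.0004]
```

View pics/w10.png

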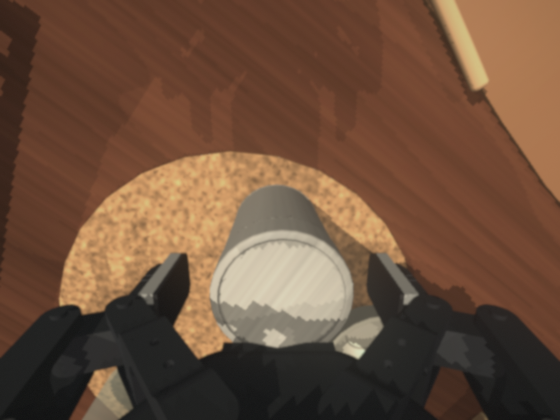

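C is between the fingers. Gripping and lifting.

Emit:
play_rows(increments="0.001 -0.002 0 0;0 0 0 0;0 0 0 0;0 0 0 0;0 0 0 0;0 0 0 0", hand=1)

```text
clock: 26.45
position: [0.6379, 0.014, 0.0817]
ee_rot: [0.323, 0.616, -0.309, 0.649]
ft_force: [0.4, 0.1, -0.6]
grip_width: 0.702
```

Emit:
play_rows(increments="-0.01 0 0 0;-0.03 0 0 0;-0.045 0 0 0;-0.045 0 0 0;-0.04 0 0 0;-0.02 0 0 0;0 0 0 0;0 0 0 0")

```text
clock: 27.25
position: [0.6264, 0.0156, 0.2819]
ee_rot: [0.322, 0.616, -0.309, 0.649]
ft_force: [-0.3, 0.0, -1.3]
grip_width: 0.7
```

```bash
python3 w.py; python3 st.py .417 .307 .2
```

```text
[-1.28 -0.1  -0.95  0.1  -0.86 -0.66] [-0.13 -0.21 -0.62]
t 27.55 p [0.6261 0.0154 0.2804] jaw -53.1 tilt [-0.999  0.036  0.031] F [-0.37 -0.13 -0.74] w 0.7 q7 -1.17
t 27.55 p [0.6261 0.0154 0.2804] jaw -53.1 tilt [-0.999  0.036  0.031] F [-0.37 -0.13 -0.74] w 0.7 q7 -1.17
tool delta [ 0.0696  0.0056 -0.361 ]
```

C reads about 0.6 N, so it is used up. It goes to the near half of the tray.

Emit:
play_rows(increments="0 0 -0.035 0;0 0 -0.035 0;0 0 -0.035 0;0 0 -0.035 0;0 0 -0.035 0;0 0 -0.035 0;0 0 -0.035 0;0 0 -0.035 0;0 0 -0.035 0;0 0 -0.035 0;0.03 0 0 0;0.03 0 0 0;0.02 0 0 0;0 0 0 0")

```text
clock: 28.95
position: [0.4074, 0.3042, 0.1796]
ee_rot: [0.32, 0.62, -0.311, 0.645]
ft_force: [0.5, -1.2, -1.4]
grip_width: 0.702
```

```bash
python3 st.py .417 .307 .082; python3 - <<'E'
from h import *
o=get_obs();c=wcam(camera('wrist'),o);cv2.imwrite('pics/w11.png',c['img'])
E
```

```text
t 28.95 p [0.4074 0.3042 0.1796] jaw -53.0 tilt [-0.999  0.027  0.026] F [ 0.53 -1.18 -1.42] w 0.702 q7 -1.81
tool delta [0.0978 0.0067 0.001 ]
```

View pics/w11.png

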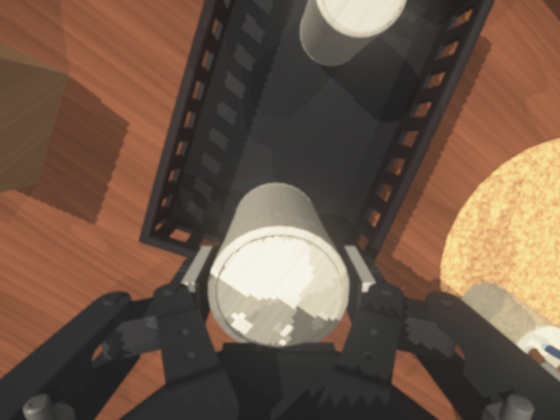

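Emit:
play_rows(increments="0.01 0.013 0.003 0;0.03 0 0 0;0.03 0 0 0;0.015 0 0 0;0.004 0 0 0")

```text
clock: 29.5
position: [0.4282, 0.312, 0.0966]
ee_rot: [0.324, 0.618, -0.309, 0.647]
ft_force: [-0.2, -0.0, -0.3]
grip_width: 0.704
```

```bash
python3 st.py .425 .31 .082
```

```text
t 29.5 p [0.4282 0.312  0.0966] jaw -53.2 tilt [-0.999  0.037  0.027] F [-0.22 -0.01 -0.32] w 0.704 q7 -1.91
tool delta [ 0.0144 -0.0043 -0.0007]
```

Emit:
play_rows(increments="0.005 -0.003 0 0;0.004 0 0 0;0.003 0 0 0;0.002 0 0 0;0.002 0 0 0;0.002 0 0 0;0.002 0 0 0")

```text
clock: 30.2
position: [0.4296, 0.312, 0.0808]
ee_rot: [0.326, 0.616, -0.307, 0.648]
ft_force: [-6.1, -5.2, 29.0]
grip_width: 0.703
```

Emit:
play_rows(increments="-0.001 0 0 0;0 0 0 0;0 0 0 0;0 0 0 0;-0.03 0 0 0;-0.04 0 0 0;-0.04 0 0 0;-0.04 0 0 0;-0.03 0 0 0;0 0 0 0", hand=-0.9)

```text
clock: 31.2
position: [0.4184, 0.3109, 0.267]
ee_rot: [0.325, 0.617, -0.307, 0.647]
ft_force: [-0.6, 1.2, -0.7]
grip_width: 0.952
```

```bash
python3 - <<'E'
from h import *
for n in('scene','side','wrist'):
    c=camera(n);cv2.imwrite(f'pics/{n}9.png',c['img'])
    if n=='scene':
        a=c['img'][80:350,170:470];cv2.imwrite('pics/end.png',cv2.resize(a,None,fx=2.2,fy=2.2,interpolation=cv2.INTER_CUBIC))
E
```

```text
(no output)
```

View pics/end.png

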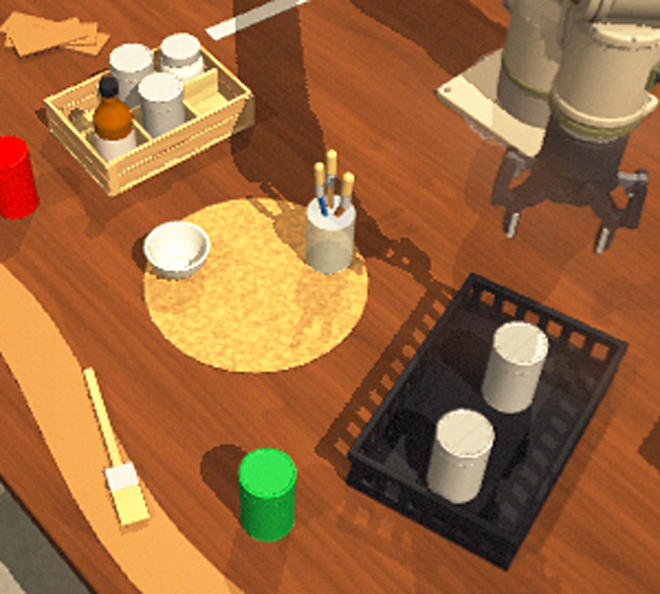

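View pics/wrist9.png

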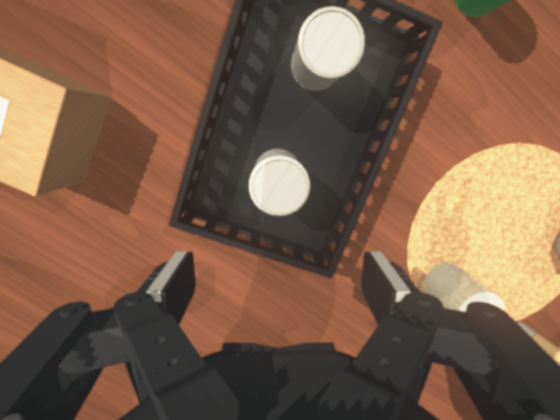

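View pics/side9.png

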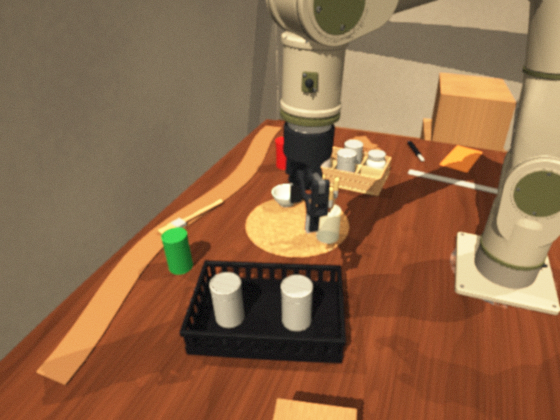

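All four tins stand upright where they belong, the bystanders have not moved, and the gripper is clear. Handing in.

```bash
python3 -c "
from workcell import workorder
print(workorder.hand_in())"
```

```text
the job is handed in; nothing more can be done
None
```

I weighed all four tins by lifting them, sorted them and handed the job in at about 31 s of the 72 s allowed; the hand-in gave no verdict.

| Tin (by start position on the mat) | Mean lift force | Judged | Placed in |
|---|---|---|---|
| Crate side of the mat | 2.5 N | full | crate, middle compartment nearest the mat |
| Tray side of the mat | 2.7 N | full | crate, middle compartment farthest from the mat |
| Centre of the mat | 0.9 N | used up | tray, far half |
| Edge farthest from the robot | 0.6 N | used up | tray, near half |

- **Final pictures:** all four tins look upright and released. The brushes, bowl, bottle and pot look unmoved, judged by eye rather than measured. The open gripper is clear of everything.
- **Setting down:** I lowered each tin until it met the floor, with readings of about 19 to 29 N, before opening the fingers.
- **Disagreements:** the fixed cameras and the wrist camera placed the tins about 3 mm apart, so I used the wrist camera. The tool drifted up to about 2.5 degrees off vertical over the run. The force readings scattered by up to about 0.7 N, still well short of the gap between full and used-up. No check failed.

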